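Make up a swing tray of three stone candles

ROBOT

A 6-joint arm with a two-finger parallel gripper is mounted at the origin on the work surface. World frame = base frame: x ahead of the robot, y to its left, z up, the work surface at z = 0. Lengths are in m, angles in rad, forces in N, time in s.
With the tool pointing down it reaches from about 0.325 to 0.85 m from the base axis. Payload 15.5 kg.
Tool frame: the origin (TCP) lies midway between the tips of the shut fingers; the grasp point (between the pads) lies 19 mm behind it; z points along the fingers, y is the line along which they close (so a half turn about z gives the same grasp; the last joint's range is limited). The gripper opens to 91 mm and grips with 3 to 60 N. Pads are 32 mm wide; open, the fingers measure 118 mm over their backs; the gripper's body (76 mm by 178 mm) begins 60 mm behind the grasp point.
Start: joints at [-1.25, 0.494, 1.345, -0, 1.302, -0.096], TCP at [0.253, -0.571, 0.214] pointing down, gripper open.
Joint ranges: [-2.91, 2.91], [-0.82, 2.16], [0.22, 2.67], [-1.22, 4.37], [0.12, 2.79], [-3.08, 3.08]. Speed limits (rad/s): [1.89, 1.89, 2.57, 3.01, 3.01, 3.01].

INTERFACE

Orientations are given as a unit quaternion [x, y, z, w].
In Python, from bench import robot gives the robot as it stands.
- The arm moves only by the tool step_arm, never from a script. Its argument "deltas" is a list of rows, each a list of 2 entries, a list of its own where there are three numbers: the shift along the world's x, y, z in mm, then the turn, a rotation vector about the world's x, y, z in degrees. A call has 1 to 12 rows; each row is the pose to reach, as a shift and turn from the pose commanded when the call began; what a row does not reach only later rows make up. A row lasts 1/12 s, in which the tool goes at most 41.7 mm and 7.16 degrees, less where a joint would pass 70% of its speed; a pose out of reach is approached as far as the arm can. A call with a gripper value outside its range is refused whole. "jaw" is the closure in counts, from 0 (fully open) to 255 (shut), set as the call begins (left out, the last holds). The fingers move at their own pace and stop on an object; "newtons" is the grip in N (left out, the last holds). Time passes only in rows, so rows that repeat a pose let the fingers close. It gives the time, the measured TCP pose, the force, the opening and the grip force at its end, in the units of the state.
- robot.observe(): the state, without advancing time (a new reading comes with each control period).
- robot.grab_frame(name): name is "side" or "top" or "wrist"; returns a dict with "color" (480x640x3 uint8, red, green, blue), "vfov" (degrees; the focal length in pixels is half the picture's height over the tangent of half this angle, whatever the lens; pixels are square), "cx", "cy" (the principal point, pixels), "k1" (the pictures are not rectified: a ray, as slopes to the right and down, at radius r is drawn at 1 + k1 r^2 times it, then the intrinsics apply), "R" (3x3) and "t" (3): a world point X has camera coordinates R X + t; the wrist camera has in their place "hand_eye" (4x4, takes a point from camera to tool coordinates, whose origin is the TCP and whose axes are the flange's). Camera axes: x right, y down, z forward; pixel columns grow to the right and rows downward; lengths in m; the calibration is good to about 2 mm. A picture is of the moment at which its call begins: read the wrist's pose just before it. There is no depth.
- robot.hand_in(): hands the job in; it is judged then, once.
The state is a dict: "clock": time; "q": joint angles; "qd": joint speeds; "joint_torque": joint torques, N m; "position": TCP position; "orientation": TCP orientation; "wrist_force": force on the tool from outside, world axes, zero at the start; "moment": the same for the moment, N m; "grip_width": finger opening in m; "grasp_force": force on a finger pad.
Only numpy, scipy, OpenCV 4.12 (cv2) and the standard library are available. Lean on these libraries where they do the work, as an engineer would, in place of code of your own. Each camera call takes 0.05 s, during which the arm holds its last target. There are 200 camera calls.

TASK

Swing the long wooden tray out to its front stop by pushing near its free end. With it out there, take the leftover lids out of it and put them all in the wooden crate, and count exactly three of the four stone candles into the tray, standing upright, leaving the fourth on the counter. Then push the loaded tray all the way back home to its rear stop with the three candles still standing in it, and leave the printer, vase and finial alone.

Things in the scene. Friction and masses are not known exactly. Their poses are not given: they have to be found in the camera images.
- tray (a joint): Tray's angle about its hinge pin, rad. 0 = home, at the rear stop (away from the robot); grows as the free end swings anticlockwise seen from above, towards the robot and left, to 0.80 = out, at the front stop. Stops are inside the hinge. Stiff hinge (0.35 N m friction): it stays where left, about 2 N sideways near the free end moves it. May start slightly ajar.
- tray_floor (a point): Centre of the wooden swing tray's inner floor, 12 mm above the counter; turns with the tray: x runs from hinge to free end, y across, z up. The hinge axis is at x = -167.5 mm, y = 0. Tray 285 mm long (x -142.5 to 142.5) and 102 mm wide outside, inside 273 x 90 mm. Wall tops 36 mm above the counter, underside 6 mm above it. Beside it, round the hinge, a steel boss 44 mm across, 36 mm high.
- candle1: One of four identical scalloped pink stone candles, filled flush with wax: solid upright cylinder 64 mm in diameter, 60 mm tall, 0.32 kg, standing on the counter. Origin at the centre of its underside, z along its axis, up when upright.
- candle2: One of four identical scalloped pink stone candles, filled flush with wax: solid upright cylinder 64 mm in diameter, 60 mm tall, 0.32 kg, standing on the counter. Origin at the centre of its underside, z along its axis, up when upright.
- candle3: One of four identical scalloped pink stone candles, filled flush with wax: solid upright cylinder 64 mm in diameter, 60 mm tall, 0.32 kg, standing on the counter. Origin at the centre of its underside, z along its axis, up when upright.
- candle4: One of four identical scalloped pink stone candles, filled flush with wax: solid upright cylinder 64 mm in diameter, 60 mm tall, 0.32 kg, standing on the counter. Origin at the centre of its underside, z along its axis, up when upright.
- lid1: One of up to three identical leftover candle lids (absent if None at the start), lying in the tray: round white marble plate 64 mm in diameter and 12 mm thick with an upright brass knob, a cylinder 22 mm in diameter, reaching 58 mm above the plate's underside; 0.16 kg. Origin at the centre of the underside, z up along the knob.
- lid2: One of up to three identical leftover candle lids (absent if None at the start), lying in the tray: round white marble plate 64 mm in diameter and 12 mm thick with an upright brass knob, a cylinder 22 mm in diameter, reaching 58 mm above the plate's underside; 0.16 kg. Origin at the centre of the underside, z up along the knob.
- lid3: One of up to three identical leftover candle lids (absent if None at the start), lying in the tray: round white marble plate 64 mm in diameter and 12 mm thick with an upright brass knob, a cylinder 22 mm in diameter, reaching 58 mm above the plate's underside; 0.16 kg. Origin at the centre of the underside, z up along the knob.
- crate: Shallow open crate of light wood for the lids, fixed to the counter, 170 x 170 mm outside, walls 6 mm thick and 45 mm high, floor about 6 mm thick. Origin at the centre of its underside; x and y along its sides, z up.
- printer: Bystander: white label printer, 110 x 120 mm and 50 mm high, loose. Origin at the centre of its underside.
- vase: Bystander: cream onyx vase, 84 mm in diameter at most, 125 mm tall, loose. Origin at the centre of its underside.
- finial: Bystander: honey-coloured turned stone finial, 70 mm in diameter, 88 mm tall, loose. Origin at the centre of its underside.
There are look-alikes about, which are no part of the job. What is shaped like the candle4 but purple is not meant. Leave any red look-alike of the candle2 alone.

How it is judged:
By the outcome, as a careful person would: the job done as asked, in the order asked, and still so for the second after the job is handed in, with the robot touching nothing.
Of lid1, lid2, lid3 only 1 to 3 are there at a start; the rules pass over those that are not, and their reading is None.
At some moment in a run one of candle1, candle2, candle3, candle4 may be knocked a few centimetres aside while the robot is not near it.
Once in a run the grip may slacken for a moment while it holds something.
It also fails if it takes over 210 s, if anything falls off the work surface, if the arm or the gripper's body presses on something with over 40 N, if the wrist force passes 120 N, or if a joint passes its speed limit or range.

## Working session

There is one attempt and no reset: what is moved stays moved. The work goes in short steps, Python scripts to look and compute and a tool call to move; the robot and the scene stay as the last step left them, time stands still between calls to the robot, and variables do not carry over. Pictures are saved under pics/ and viewed, at most 14 in all, crops included, and the job is handed in when it is done.

Besides the shell and the picture viewer there is one more tool, called after ">>>" by a JSON object that holds its "op" and its "data". step_arm: Moves the arm, as the interface text tells. Its arguments: {"type":"object","properties":{"deltas":{"type":"array","items":{"type":"array"}},"jaw":{"type":"number"},"newtons":{"type":"number"}},"required":["deltas"]}

```bash
mkdir -p pics; ls; cat > h.py <<'E'
import numpy as np, cv2
from bench import robot
from scipy.spatial.transform import Rotation as Ro
def grab(n,save=None):
    s=robot.observe(); f=robot.grab_frame(n)
    if n=="wrist":
        T=np.eye(4);T[:3,:3]=Ro.from_quat(s["orientation"]).as_matrix();T[:3,3]=s["position"]
        M=np.linalg.inv(T@np.array(f["hand_eye"])); f["R"]=M[:3,:3]; f["t"]=M[:3,3]
    f["R"]=np.array(f["R"]);f["t"]=np.array(f["t"])
    if save: cv2.imwrite("pics/"+save+".png",f["color"][:,:,::-1])
    return f
def K(f):
    F=240/np.tan(np.radians(f["vfov"])/2); return F
def ray(f,u,v):
    F=K(f); d=np.array([(u-f["cx"])/F,(v-f["cy"])/F]); s=d.copy()
    for _ in range(20): s=d/(1+f["k1"]*(s@s))
    return -f["R"].T@f["t"], f["R"].T@np.array([s[0],s[1],1])
def onplane(f,u,v,z):
    o,d=ray(f,u,v); return o+d*(z-o[2])/d[2]
def proj(f,X):
    c=f["R"]@np.array(X)+f["t"]; s=c[:2]/c[2]; s=s*(1+f["k1"]*(s@s)); return s*K(f)+[f["cx"],f["cy"]]
E
python3 - <<'E'
from h import *
for n in("top","side"):
    f=grab(n,n+"0"); print(n,f["vfov"],f["k1"],-f["R"].T@f["t"])
print(robot.observe())
E
```

```text
pics
top 45.06440494978661 -0.028534719821608604 [0.45542949 0.0473599  1.28921201]
side 50.06567099547883 -0.07447343616078146 [-0.06600537  0.77232112  0.88020016]
{'clock': 0.1, 'q': array([-1.24950681e+00,  4.94142875e-01,  1.34605789e+00,  1.61383930e-05,
        1.30249797e+00, -9.55192636e-02]), 'qd': array([-7.56337714e-05, -2.04423140e-03, -2.28448125e-03, -4.08168247e-04,
       -5.52696259e-04,  3.56301283e-03]), 'joint_torque': array([ 2.35332715e-03, -8.80239773e+01, -3.82540405e+01,  7.09555903e-02,
        4.83399339e-02, -4.57028796e-05]), 'position': array([ 0.25291801, -0.57117151,  0.21338814]), 'orientation': array([ 9.78362584e-01,  2.06896952e-01, -5.45676405e-05, -5.50396040e-04]), 'wrist_force': array([-1.17437275,  0.85279161, -0.46359491]), 'moment': array([ 0.01045601,  0.05857847, -0.02042368]), 'grasp_force': 0.0, 'grip_width': 0.09123823924975641}
```

View pics/top0.png

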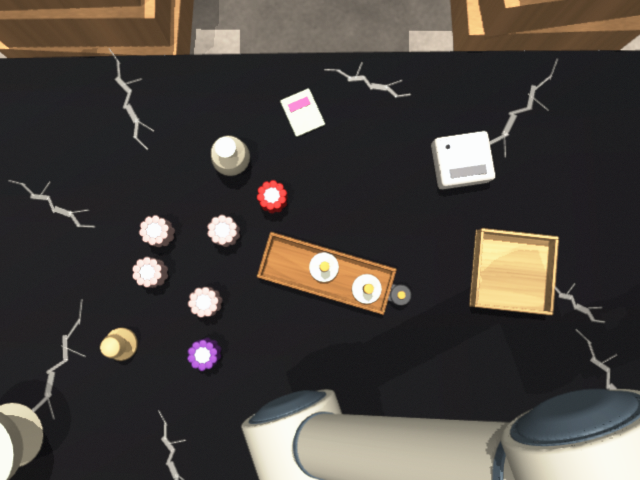

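View pics/side0.png

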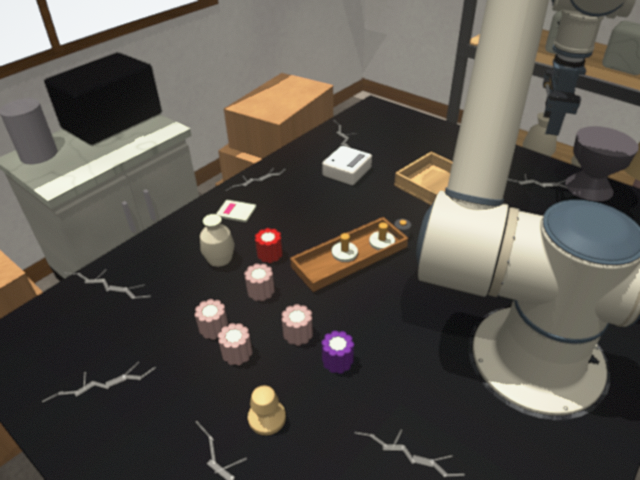

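The top view shows pink candles at (156,231), (223,230), (149,272) and (204,302). Look-alikes are purple at (202,355) and red at (272,196). There are two lids in the tray at (323,268) and (368,289). The hinge boss is at (401,295), the tray's free end is at (264,255), and the crate is at (514,272). The side view agrees.

```bash
cat >> h.py <<'E'
def wax(f,box=None):
    """white wax discs ringed by pink: return list of (u,v,area) for pink blobs"""
    hsv=cv2.cvtColor(f["color"],cv2.COLOR_RGB2HSV)
    return hsv
def candles(f,crop=(0,0,640,480)):
    c=f["color"].astype(int); r,g,b=c[...,0],c[...,1],c[...,2]
    m=((r>90)&(r-g>12)&(r-g<90)&(b-g>-12)&(r-b<70)).astype(np.uint8)
    m=cv2.morphologyEx(m,cv2.MORPH_CLOSE,np.ones((7,7),np.uint8))
    n,l,s,ce=cv2.connectedComponentsWithStats(m)
    return [(ce[i],s[i]) for i in range(1,n) if s[i][4]>150]
def bright(f,thr=200,amin=60,amax=2000):
    m=(f["color"].min(2)>thr).astype(np.uint8)
    n,l,s,ce=cv2.connectedComponentsWithStats(m)
    return [(ce[i],s[i]) for i in range(1,n) if amin<s[i][4]<amax]
E
python3 - <<'E'
from h import *
f=grab("top")
print("pink");[print(c.round(1),s,onplane(f,*c,.06).round(3)) for c,s in candles(f)]
print("white");[print(c.round(1),s,onplane(f,*c,.06).round(3),onplane(f,*c,.024).round(3)) for c,s in bright(f,185)]
for n,(u,v,z) in dict(hinge=(401,295,.036),cA=(272,234,.036),cB=(259,279,.036),cC=(396,268,.036),cD=(386,313,.036),kn1=(324,266,.07),kn2=(368,288,.07),cr1=(479,230,.045),cr2=(558,236,.045),cr3=(553,315,.045),cr4=(471,307,.045),pr=(464,160,.05),vase=(228,147,.125),fin=(111,347,.088),red=(272,195,.06),pur=(203,355,.06)).items(): print(n,onplane(f,u,v,z).round(3))
im=cv2.resize(f["color"][180:390,120:420],None,fx=2.6,fy=2.6,interpolation=cv2.INTER_CUBIC)
cv2.imwrite("pics/crop0.png",im[:,:,::-1])
E
```

```text
pink
[298.6 103.9] [287  96  24  17 206] [0.859 0.057 0.06 ]
[154.2 229.9] [139 215  33  31 557] [0.588 0.369 0.06 ]
[222.1 229.4] [207 214  31  32 535] [0.587 0.224 0.06 ]
[147.5 271.4] [132 257  34  31 590] [0.5   0.383 0.06 ]
[203.6 301.3] [188 287  33  31 556] [0.435 0.264 0.06 ]
[202.  354.8] [187 340  30  31 523] [0.323 0.268 0.06 ]
white
[230.2  33.8] [215  30  24  11  97] [1.02  0.205 0.06 ] [1.036 0.21  0.024]
[302.7 113.2] [ 281   89   44   47 1035] [0.838 0.048 0.06 ] [0.85  0.048 0.024]
[224.  147.3] [212 136  27  27 450] [0.765 0.22  0.06 ] [0.774 0.225 0.024]
[271.4 194.7] [264 188  16  15 177] [0.66  0.118 0.06 ] [0.666 0.12  0.024]
[153.4 229.7] [140 216  28  29 576] [0.589 0.371 0.06 ] [0.593 0.38  0.024]
[221.8 229.4] [208 216  28  28 577] [0.587 0.225 0.06 ] [0.591 0.23  0.024]
[323.2 266.5] [309 253  30  29 551] [0.505 0.01  0.06 ] [0.506 0.009 0.024]
[146.6 271.6] [133 258  28  29 582] [0.5   0.385 0.06 ] [0.501 0.395 0.024]
[366.  288.2] [352 274  30  29 551] [ 0.457 -0.08   0.06 ] [ 0.457 -0.084  0.024]
[202.9 301.7] [189 288  29  29 597] [0.434 0.265 0.06 ] [0.434 0.272 0.024]
[109.7 344.7] [105 339  11  12  90] [0.347 0.462 0.06 ] [0.344 0.475 0.024]
[202.  354.7] [195 347  15  16 191] [0.323 0.268 0.06 ] [0.319 0.274 0.024]
[ 16.  410.3] [  0 404  34  14 299] [0.213 0.66  0.06 ] [0.206 0.677 0.024]
[  5.  453.4] [  0 424  13  56 570] [0.124 0.681 0.06 ] [0.114 0.7   0.024]
hinge [ 0.441 -0.158  0.036]
cA [0.578 0.119 0.036]
cB [0.481 0.148 0.036]
cC [ 0.5   -0.149  0.036]
cD [ 0.403 -0.125  0.036]
kn1 [0.505 0.008 0.07 ]
kn2 [ 0.458 -0.083  0.07 ]
cr1 [ 0.579 -0.331  0.045]
cr2 [ 0.563 -0.504  0.045]
cr3 [ 0.393 -0.484  0.045]
cr4 [ 0.413 -0.307  0.045]
pr [ 0.733 -0.302  0.05 ]
vase [0.75  0.202 0.125]
fin [0.345 0.45  0.088]
red [0.66  0.117 0.06 ]
pur [0.323 0.266 0.06 ]
```

View pics/crop0.png

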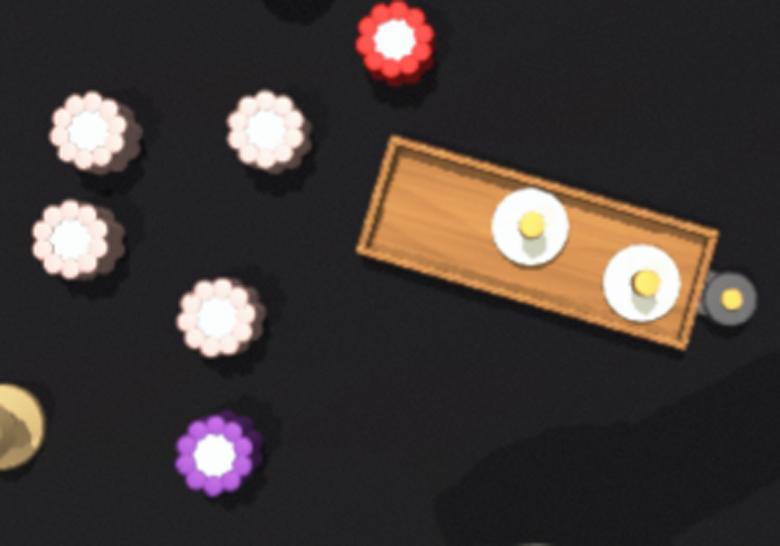

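The crop confirms four pink candles and two lids, with purple and red as the look-alikes to leave alone. Plan: push the tray's far side near its free end, starting at about (0.595, 0.095).

>>> {"op": "step_arm", "data": {"deltas": [[[200,400,-20],[0,0,-40]],[[200,400,-20],[0,0,-40]],[[200,400,-20],[0,0,-40]],[[200,400,-20],[0,0,-40]],[[200,400,-20],[0,0,-40]],[[200,400,-20],[0,0,-40]],[[200,400,-20],[0,0,-40]],[[200,400,-20],[0,0,-40]],[[200,400,-20],[0,0,-40]],[[200,400,-20],[0,0,-40]],[[200,400,-20],[0,0,-40]],[[200,400,-20],[0,0,-40]]], "jaw": 255}}

```text
clock: 1.15
position: [0.4548, -0.1658, 0.1936]
orientation: [0.99, -0.138, -0.0, -0.001]
wrist_force: [-0.8, -0.9, 0.0]
grip_width: 0.0141
grasp_force: 0.0
```

>>> {"op": "step_arm", "data": {"deltas": [[[142,266,0],[0,0,0]],[[142,266,0],[0,0,0]],[[142,266,0],[0,0,0]],[[142,266,0],[0,0,0]],[[142,266,0],[0,0,0]],[[142,266,0],[0,0,0]],[[142,266,0],[0,0,0]],[[142,266,0],[0,0,0]],[[142,266,0],[0,0,0]],[[142,266,0],[0,0,0]],[[142,266,0],[0,0,0]]]}}

```text
clock: 2.07
position: [0.5944, 0.0936, 0.1937]
orientation: [0.99, -0.14, -0.0, 0.0]
wrist_force: [0.1, -1.3, -0.5]
grip_width: 0.0004
grasp_force: 0.0
```

>>> {"op": "step_arm", "data": {"deltas": [[[0,0,-40],[0,0,0]],[[0,0,-80],[0,0,0]],[[0,0,-120],[0,0,0]],[[0,0,-150],[0,0,0]],[[0,0,-175],[0,0,0]],[[0,0,-175],[0,0,0]]]}}

```text
clock: 2.57
position: [0.5919, 0.0929, 0.0149]
orientation: [0.99, -0.141, -0.003, 0.001]
wrist_force: [-1.7, -0.0, -0.3]
grip_width: 0.0006
grasp_force: 0.0
```

```bash
python3 - <<'E'
import numpy as np
h=np.array([441,-158.]);L=285
def P(a,off): a=np.radians(a); return h+L*np.array([np.cos(a),np.sin(a)])+off*np.array([np.sin(a),-np.cos(a)])
p0=np.array([595,94])
for a in range(74,126,4): print(a,a-74,(P(a,67)-p0).round())
E
```

```text
74 0 [-11.   3.]
78 4 [-29.  13.]
82 8 [-48.  21.]
86 12 [-67.  28.]
90 16 [-87.  33.]
94 20 [-107.   37.]
98 24 [-127.   40.]
102 28 [-148.   41.]
106 32 [-168.   40.]
110 36 [-189.   39.]
114 40 [-209.   36.]
118 44 [-229.   31.]
122 48 [-248.   25.]
```

>>> {"op": "step_arm", "data": {"deltas": [[[-6,2,0],[0,0,0]],[[-13,4,0],[0,0,0]],[[-20,8,0],[0,0,2]],[[-29,13,0],[0,0,4]],[[-38,17,0],[0,0,6]],[[-48,21,0],[0,0,8]],[[-58,25,0],[0,0,10]],[[-67,28,0],[0,0,12]],[[-77,31,0],[0,0,14]],[[-87,33,0],[0,0,16]],[[-97,35,0],[0,0,18]],[[-107,37,0],[0,0,20]]]}}

```text
clock: 3.57
position: [0.4884, 0.1318, 0.0212]
orientation: [0.999, 0.035, 0.002, -0.0]
wrist_force: [1.3, -1.6, 0.8]
grip_width: 0.0004
grasp_force: 0.8
```

>>> {"op": "step_arm", "data": {"deltas": [[[-10,2,0],[0,0,2]],[[-20,3,0],[0,0,4]],[[-30,4,0],[0,0,6]],[[-41,4,0],[0,0,8]],[[-51,4,0],[0,0,10]],[[-61,3,0],[0,0,12]],[[-71,3,0],[0,0,14]],[[-82,2,0],[0,0,16]],[[-92,1,0],[0,0,18]],[[-102,-1,0],[0,0,20]]]}}

```text
clock: 4.4
position: [0.3865, 0.1308, 0.0208]
orientation: [0.978, 0.208, 0.002, 0.0]
wrist_force: [1.9, 1.6, 0.2]
grip_width: 0.0006
grasp_force: 1.1
```

>>> {"op": "step_arm", "data": {"deltas": [[[-5,-1,0],[0,0,1]],[[-10,-2,0],[0,0,2]],[[-15,-4,0],[0,0,3]],[[-20,-5,0],[0,0,4]],[[-20,-5,0],[0,0,4]],[[-20,-5,0],[0,0,4]]]}}

```text
clock: 4.9
position: [0.3722, 0.1271, 0.0201]
orientation: [0.971, 0.241, 0.006, -0.0]
wrist_force: [17.0, 20.4, 2.1]
grip_width: 0.0006
grasp_force: 12.3
```

```bash
python3 - <<'E'
from h import *
s=robot.observe();print(s["wrist_force"],s["position"])
grab("top","top1")
E
```

```text
[17.00698539 20.38630872  2.10812798] [0.37218523 0.12713026 0.02005499]
```

View pics/top1.png

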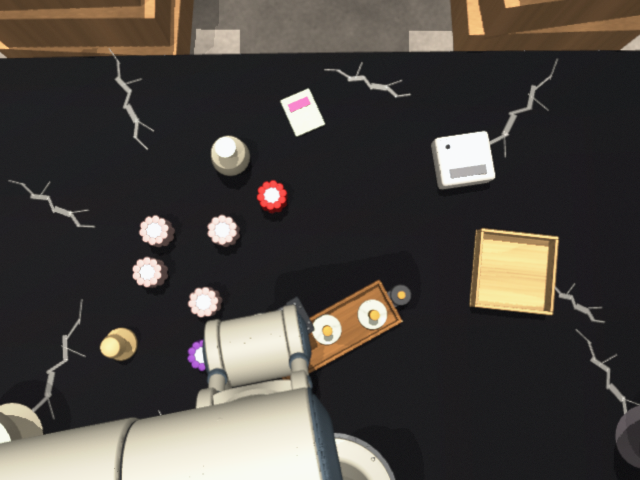

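The tray is at the front stop (26 N reaction, edge angle about 116°). The lids are now at about (375,316) and (327,331). I'll back off, rise, and look again.

>>> {"op": "step_arm", "data": {"deltas": [[[18,9,0],[0,0,0]],[[40,20,0],[0,0,0]],[[45,22,40],[0,0,0]],[[45,22,80],[0,0,0]],[[45,22,120],[0,0,0]],[[75,10,140],[0,0,0]],[[110,-10,150],[0,0,0]],[[140,-30,150],[0,0,0]],[[150,-60,150],[0,0,0]],[[150,-80,150],[0,0,0]],[[150,-80,150],[0,0,0]]], "jaw": 130}}

```text
clock: 5.87
position: [0.5165, 0.0422, 0.169]
orientation: [0.971, 0.24, -0.0, 0.0]
wrist_force: [-0.6, 1.3, -1.1]
grip_width: 0.0452
grasp_force: 0.0
```

```bash
python3 - <<'E'
from h import *
f=grab("top","top2")
hsv=cv2.cvtColor(f["color"],cv2.COLOR_RGB2HSV)
m=cv2.inRange(hsv,(15,160,150),(30,255,255))
n,l,s,c=cv2.connectedComponentsWithStats(m)
for i in range(1,n):
    if s[i][4]>25: print("knob",c[i].round(1),s[i],onplane(f,*c[i],.07).round(4))
[print("w",c.round(1),s,onplane(f,*c,.024).round(4)) for c,s in bright(f,170,200) if 280<c[1]<360 and 250<c[0]<420]
print(robot.observe()["position"],robot.observe()["grip_width"])
E
```

```text
knob [327.  330.3] [324 327   7   8  42] [0.3706 0.0045 0.07  ]
w [259.1 298.4] [251 284  17  30 434] [0.4387 0.1494 0.024 ]
w [365.4 305. ] [350 285  37  44 761] [ 0.4207 -0.0818  0.024 ]
[0.51590928 0.04382457 0.16898903] 0.04473448029756472
```

View pics/top2.png

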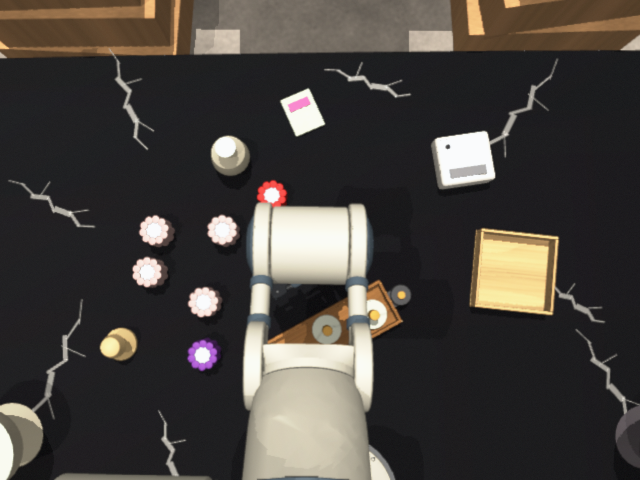

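Both knobs are visible, at (327,330) and (374,316). The candles haven't moved. I'll take the lid nearest the hinge first, at about (0.4006, -0.0925).

>>> {"op": "step_arm", "data": {"deltas": [[[-40,-45,0],[0,0,0]],[[-80,-90,-10],[0,0,0]],[[-115,-136,-40],[0,0,0]],[[-115,-136,-60],[0,0,0]],[[-115,-136,-60],[0,0,0]],[[-115,-136,-60],[0,0,0]]]}}

```text
clock: 6.42
position: [0.3969, -0.0913, 0.107]
orientation: [0.971, 0.24, -0.002, -0.001]
wrist_force: [-0.9, 1.2, -0.1]
grip_width: 0.0447
grasp_force: 0.0
```

```bash
python3 - <<'E'
from h import *
f=grab("wrist","w1")
print(robot.observe()["position"],proj(f,[.4006,-.0925,.07]), proj(f,[.3706,.0045,.07]))
E
```

```text
[ 0.39887262 -0.09058289  0.10812403] [323.93007171 262.62971332] [125.44253566 226.50004567]
```

View pics/w1.png

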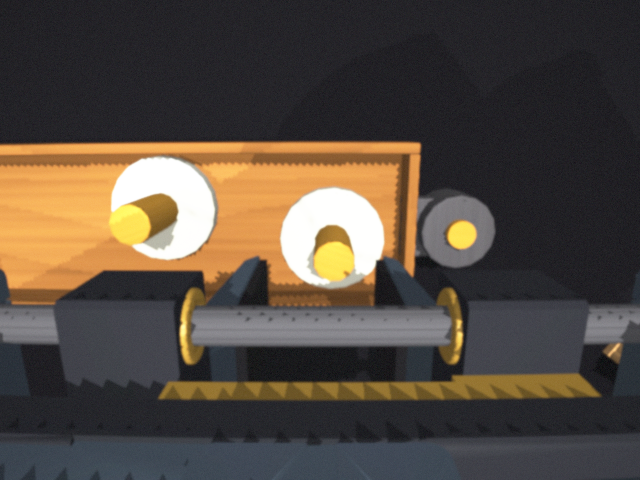

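The wrist view shows lid 2's knob top at (335,260) and lid 1's at (130,224). That puts lid 2 about 5 mm nearer the hinge than I predicted. I'm descending now.

>>> {"op": "step_arm", "data": {"deltas": [[[4,-7,-30],[0,0,0]],[[4,-7,-60],[0,0,0]],[[4,-7,-76],[0,0,0]],[[4,-7,-76],[0,0,0]]]}}

```text
clock: 6.8
position: [0.4047, -0.0963, 0.0312]
orientation: [0.97, 0.241, -0.001, -0.001]
wrist_force: [-1.0, -0.3, 0.1]
grip_width: 0.0445
grasp_force: 0.0
```

>>> {"op": "step_arm", "data": {"deltas": [[[0,0,0],[0,0,0]],[[0,0,0],[0,0,0]],[[0,0,0],[0,0,0]],[[0,0,0],[0,0,0]],[[0,0,0],[0,0,0]],[[0,0,0],[0,0,0]]], "jaw": 255, "newtons": 30}}

```text
clock: 7.3
position: [0.4056, -0.0974, 0.034]
orientation: [0.971, 0.241, 0.001, 0.0]
wrist_force: [-0.1, 4.7, 14.5]
grip_width: 0.0215
grasp_force: 30.0
```

>>> {"op": "step_arm", "data": {"deltas": [[[0,0,20],[0,0,0]],[[0,0,50],[0,0,0]],[[0,0,80],[0,0,0]],[[0,0,100],[0,0,0]],[[0,0,100],[0,0,0]]]}}

```text
clock: 7.72
position: [0.4069, -0.0981, 0.1368]
orientation: [0.971, 0.241, 0.003, 0.002]
wrist_force: [1.4, -1.3, -1.5]
grip_width: 0.0216
grasp_force: 30.0
```

>>> {"op": "step_arm", "data": {"deltas": [[[9,-40,0],[0,0,0]],[[18,-80,0],[0,0,0]],[[27,-120,0],[0,0,0]],[[36,-160,0],[0,0,0]],[[45,-200,0],[0,0,0]],[[54,-240,0],[0,0,0]],[[63,-280,0],[0,0,0]],[[70,-320,0],[0,0,0]],[[76,-347,0],[0,0,0]],[[76,-347,0],[0,0,0]],[[76,-347,0],[0,0,0]]]}}

```text
clock: 8.63
position: [0.4807, -0.4455, 0.1321]
orientation: [0.971, 0.24, -0.0, -0.0]
wrist_force: [0.0, 0.6, -1.9]
grip_width: 0.0211
grasp_force: 30.0
```

```bash
python3 - <<'E'
from h import *
s=robot.observe();print(s["position"],s["grip_width"],s["grasp_force"])
f=grab("wrist","w2")
c=f["color"]
for z in (.045,):print([proj(f,p+[z]).round() for p in ([.579,-.331],[.563,-.504],[.393,-.484],[.413,-.307])])
E
```

```text
[ 0.48067781 -0.44552944  0.132131  ] 0.021068161696879136 29.999763071537018
[array([219.,  -1.]), array([468., 170.]), array([309., 380.]), array([ 75., 236.])]
```

View pics/w2.png

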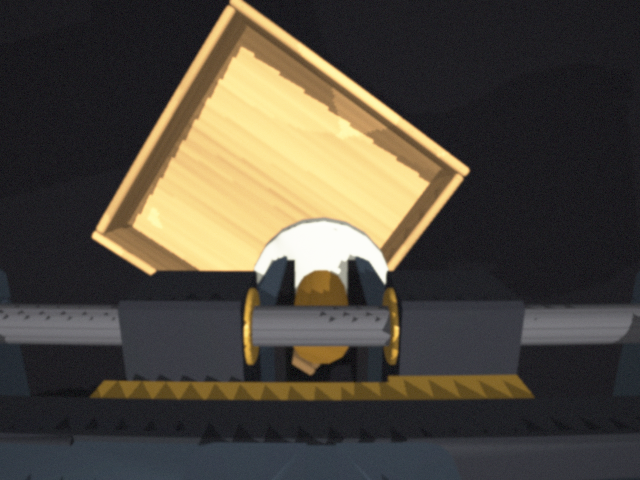

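The wrist view shows the lid held over the crate. Rim corners at (235,2), (467,172) and (97,236) put the crate centre near (0.489, -0.411). I'm lowering the lid now.

>>> {"op": "step_arm", "data": {"deltas": [[[4,-3,-35],[0,0,0]],[[4,-3,-70],[0,0,0]],[[4,-3,-90],[0,0,0]],[[4,-3,-97],[0,0,0]],[[4,-3,-102],[0,0,0]],[[4,-3,-102],[0,0,0]]]}}

```text
clock: 9.18
position: [0.4851, -0.4468, 0.031]
orientation: [0.97, 0.241, -0.0, -0.0]
wrist_force: [-0.2, 0.4, -0.7]
grip_width: 0.0212
grasp_force: 30.0
```

>>> {"op": "step_arm", "data": {"deltas": [[[0,0,0],[0,0,0]],[[0,0,0],[0,0,0]],[[0,0,0],[0,0,0]],[[0,0,0],[0,0,0]],[[0,0,30],[0,0,0]],[[0,0,60],[0,0,0]],[[0,0,100],[0,0,0]],[[0,0,100],[0,0,0]]], "jaw": 130}}

```text
clock: 9.85
position: [0.4876, -0.4502, 0.1387]
orientation: [0.971, 0.241, 0.003, 0.005]
wrist_force: [1.9, -1.5, 0.7]
grip_width: 0.0449
grasp_force: 0.0
```

>>> {"op": "step_arm", "data": {"deltas": [[[-10,40,0],[0,0,0]],[[-20,80,0],[0,0,0]],[[-30,120,0],[0,0,0]],[[-40,160,0],[0,0,0]],[[-50,200,0],[0,0,0]],[[-60,240,0],[0,0,0]],[[-70,280,0],[0,0,0]],[[-80,320,0],[0,0,0]],[[-90,360,0],[0,0,0]],[[-100,400,0],[0,0,0]],[[-108,430,-10],[0,0,0]],[[-114,451,-25],[0,0,0]]]}}

```text
clock: 10.85
position: [0.3708, 0.0056, 0.1069]
orientation: [0.97, 0.241, 0.002, 0.001]
wrist_force: [0.6, 0.3, -1.2]
grip_width: 0.0449
grasp_force: 0.0
```

>>> {"op": "step_arm", "data": {"deltas": [[[0,0,0],[0,0,0]],[[0,0,0],[0,0,0]]]}}

```text
clock: 11.02
position: [0.3707, 0.0043, 0.1059]
orientation: [0.97, 0.242, -0.0, -0.0]
wrist_force: [0.7, 0.3, -0.2]
grip_width: 0.045
grasp_force: 0.0
```

```bash
python3 - <<'E'
from h import *
s=robot.observe();print(s["position"])
f=grab("wrist","w3")
hsv=cv2.cvtColor(f["color"],cv2.COLOR_RGB2HSV)
m=cv2.inRange(hsv,(20,170,200),(32,255,255))
n,l,st,c=cv2.connectedComponentsWithStats(m)
for i in range(1,n):
    if st[i][4]>150: print("knob",c[i].round(1),st[i],onplane(f,*c[i],.07).round(4))
print(proj(f,[.372,.002,.07]))
E
```

```text
[0.37069736 0.00426564 0.10591206]
[323.28060709 268.36333579]
```

View pics/w3.png

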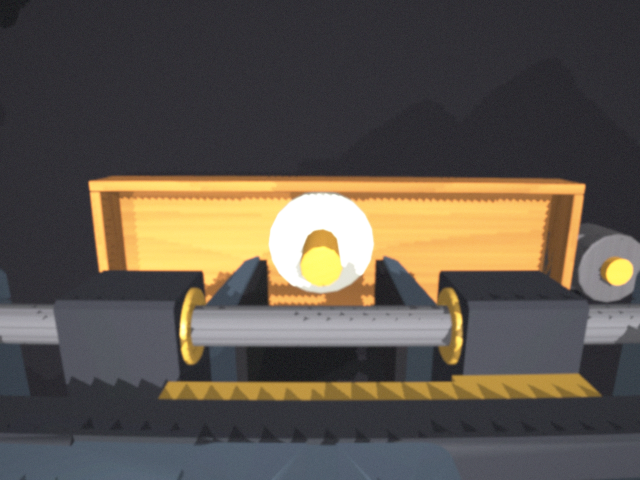

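The knob at (321,266) matches the prediction. Grasping it now.

>>> {"op": "step_arm", "data": {"deltas": [[[1,-2,-30],[0,0,0]],[[1,-2,-60],[0,0,0]],[[1,-2,-72],[0,0,0]],[[1,-2,-72],[0,0,0]]]}}

```text
clock: 11.4
position: [0.372, 0.0005, 0.0324]
orientation: [0.971, 0.24, -0.001, -0.0]
wrist_force: [0.5, 0.4, 0.3]
grip_width: 0.0449
grasp_force: 0.0
```

>>> {"op": "step_arm", "data": {"deltas": [[[0,0,0],[0,0,0]],[[0,0,0],[0,0,0]],[[0,0,0],[0,0,0]],[[0,0,0],[0,0,0]],[[0,0,0],[0,0,0]],[[0,0,0],[0,0,0]]], "jaw": 255}}

```text
clock: 11.9
position: [0.3727, 0.0013, 0.0348]
orientation: [0.971, 0.241, 0.001, 0.0]
wrist_force: [-0.9, -1.9, 14.4]
grip_width: 0.0214
grasp_force: 30.0
```

>>> {"op": "step_arm", "data": {"deltas": [[[0,0,20],[0,0,0]],[[0,0,50],[0,0,0]],[[0,0,80],[0,0,0]],[[0,0,100],[0,0,0]],[[10,-40,100],[0,0,0]],[[20,-80,100],[0,0,0]],[[35,-120,100],[0,0,0]],[[50,-160,100],[0,0,0]],[[65,-200,100],[0,0,0]],[[80,-240,100],[0,0,0]],[[95,-280,100],[0,0,0]],[[105,-320,100],[0,0,0]]]}}

```text
clock: 12.9
position: [0.4764, -0.3159, 0.1346]
orientation: [0.971, 0.241, 0.0, 0.0]
wrist_force: [1.2, 0.7, -2.0]
grip_width: 0.0216
grasp_force: 30.0
```

>>> {"op": "step_arm", "data": {"deltas": [[[10,-35,0],[0,0,0]],[[17,-55,0],[0,0,0]],[[17,-55,0],[0,0,0]],[[17,-55,0],[0,0,0]]]}}

```text
clock: 13.23
position: [0.4926, -0.3697, 0.134]
orientation: [0.971, 0.24, 0.0, 0.0]
wrist_force: [-0.2, 0.3, -1.4]
grip_width: 0.0212
grasp_force: 30.0
```

```bash
python3 - <<'E'
from h import *
f=grab("wrist")
q="""w3"""
# tray pose from w3 picture (TCP .3707 .0043 .1059, quat .970 .242)
g=dict(f);T=np.eye(4);T[:3,:3]=Ro.from_quat([.9705,.2415,0,0]).as_matrix();T[:3,3]=[.3707,.0043,.1059]
M=np.linalg.inv(T@np.array(f["hand_eye"]));g["R"]=M[:3,:3];g["t"]=M[:3,3]
a=onplane(g,582,184,.036);b=onplane(g,91,183,.036);hb=onplane(g,616,270,.036)
print(a,b,np.linalg.norm(a-b),np.degrees(np.arctan2(*(b-a)[1::-1])),hb)
print(robot.observe()["position"],robot.observe()["grasp_force"])
E
```

```text
[ 0.47646479 -0.11046397  0.036     ] [0.34512354 0.13764223 0.036     ] 0.2807262201971017 117.89563098250507 [ 0.44439331 -0.16037604  0.036     ]
[ 0.49236992 -0.36850079  0.1340066 ] 29.97392624616623
```

>>> {"op": "step_arm", "data": {"deltas": [[[1,-3,-35],[0,0,0]],[[1,-3,-70],[0,0,0]],[[1,-3,-90],[0,0,0]],[[1,-3,-98],[0,0,0]],[[1,-3,-103],[0,0,0]],[[1,-3,-103],[0,0,0]]]}}

```text
clock: 13.78
position: [0.4939, -0.3713, 0.0312]
orientation: [0.97, 0.241, -0.0, -0.0]
wrist_force: [-0.3, -0.5, -1.6]
grip_width: 0.0211
grasp_force: 30.0
```

>>> {"op": "step_arm", "data": {"deltas": [[[0,0,0],[0,0,0]],[[0,0,0],[0,0,0]],[[0,0,0],[0,0,0]],[[0,0,0],[0,0,0]],[[0,0,30],[0,0,0]],[[0,0,60],[0,0,0]],[[0,0,100],[0,0,0]],[[-10,30,120],[0,0,0]],[[-20,60,140],[0,0,0]],[[-20,60,140],[0,0,0]]], "jaw": 130}}

```text
clock: 14.62
position: [0.4732, -0.3086, 0.175]
orientation: [0.97, 0.241, 0.001, 0.001]
wrist_force: [1.4, -1.1, 0.8]
grip_width: 0.0445
grasp_force: 0.0
```

```bash
python3 - <<'E'
from h import *
print(robot.observe()["position"])
f=grab("top","top3")
im=f["color"].copy()
[print("pink",c.round(1),onplane(f,*c,.06).round(4)) for c,s in candles(f)]
[print("wax",c.round(1),s[2:],onplane(f,*c,.06).round(4)) for c,s in bright(f,185) if c[0]<280 and c[1]>180 and c[0]>60]
E
```

```text
[ 0.4732035  -0.30856547  0.17495329]
pink [297.4 104.2] [0.8586 0.0595 0.06  ]
pink [153.6 229.8] [0.5887 0.3706 0.06  ]
pink [221.7 229.4] [0.5872 0.225  0.06  ]
pink [146.8 271.6] [0.4997 0.3846 0.06  ]
pink [203.1 301.6] [0.4344 0.2651 0.06  ]
pink [202.  354.8] [0.323  0.2678 0.06  ]
wax [271.5 194.8] [ 16  15 170] [0.6603 0.118  0.06  ]
wax [153.5 229.6] [ 28  28 543] [0.5891 0.3708 0.06  ]
wax [221.8 229.3] [ 27  28 549] [0.5874 0.2249 0.06  ]
wax [146.7 271.5] [ 28  28 539] [0.4999 0.3849 0.06  ]
wax [202.8 301.6] [ 28  28 556] [0.4343 0.2657 0.06  ]
wax [202.  354.8] [ 15  16 181] [0.3231 0.2677 0.06  ]
wax [223. 463.] [ 36  40 353] [0.0993 0.2252 0.06  ]
```

View pics/top3.png

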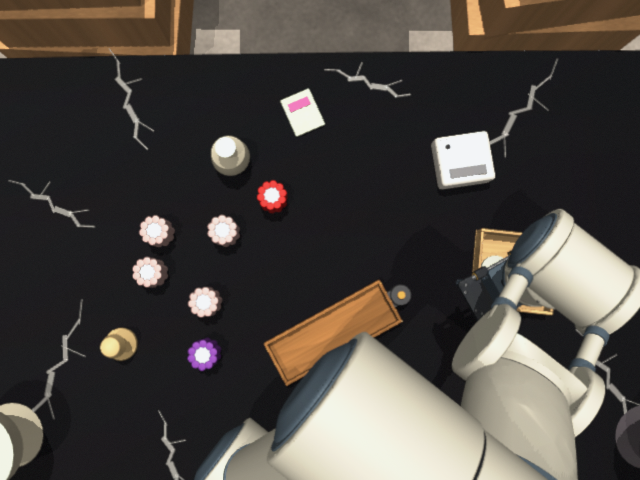

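The tray is empty and out at 117.9°, and all four candles are unmoved: (154,230), (222,229), (147,272), (203,302).

```bash
python3 -c "
from h import *
print(robot.observe()['q'].round(2))"
```

```text
[-0.69  0.45  1.55  0.    1.14  0.4 ]
```

>>> {"op": "step_arm", "data": {"deltas": [[[-3,40,0],[0,0,7]],[[-6,80,0],[0,0,14]],[[-9,120,0],[0,0,21]],[[-12,160,0],[0,0,28]],[[-15,200,0],[0,0,35]],[[-18,240,0],[0,0,42]],[[-21,280,0],[0,0,49]],[[-24,320,0],[0,0,56]],[[-27,360,0],[0,0,63]],[[-30,400,0],[0,0,70]],[[-33,440,0],[0,0,77]],[[-36,480,0],[0,0,84]]], "jaw": 0}}

```text
clock: 15.67
position: [0.4378, 0.1699, 0.1709]
orientation: [0.558, 0.83, 0.0, 0.0]
wrist_force: [1.3, -1.4, 0.1]
grip_width: 0.0914
grasp_force: 0.0
```

>>> {"op": "step_arm", "data": {"deltas": [[[-1,35,-15],[0,0,6]],[[-3,70,-30],[0,0,6]],[[-3,95,-50],[0,0,6]],[[-3,95,-60],[0,0,6]],[[-3,95,-60],[0,0,6]],[[-3,95,-60],[0,0,6]]]}}

```text
clock: 16.17
position: [0.4348, 0.2628, 0.1106]
orientation: [0.516, 0.857, -0.001, -0.0]
wrist_force: [0.5, -0.4, 0.2]
grip_width: 0.0914
grasp_force: 0.0
```

```bash
python3 - <<'E'
from h import *
s=robot.observe();print(s["position"],s["orientation"].round(3),s["grip_width"],s["q"].round(2))
f=grab("wrist","w4")
print(proj(f,[.4343,.2655,.06]))
[print("w",c.round(1),s[2:],onplane(f,*c,.06).round(4)) for c,s in bright(f,185,800,30000)]
E
```

```text
[0.43476634 0.26284455 0.11056033] [ 0.516  0.857 -0.001 -0.   ] 0.09136036616632716 [ 0.43  0.47  1.75 -0.    0.92 -0.06]
[323.56560754 254.36305027]
w [550.1 112.7] [  120   124 10260] [0.5007 0.3848 0.06  ]
w [141.4 154.8] [  61   61 2381] [0.3267 0.2684 0.06  ]
w [629.3 224.3] [  27   88 1540] [0.5731 0.3581 0.06  ]
w [312.8 246.6] [  86   83 4036] [0.4272 0.2666 0.06  ]
```

View pics/w4.png

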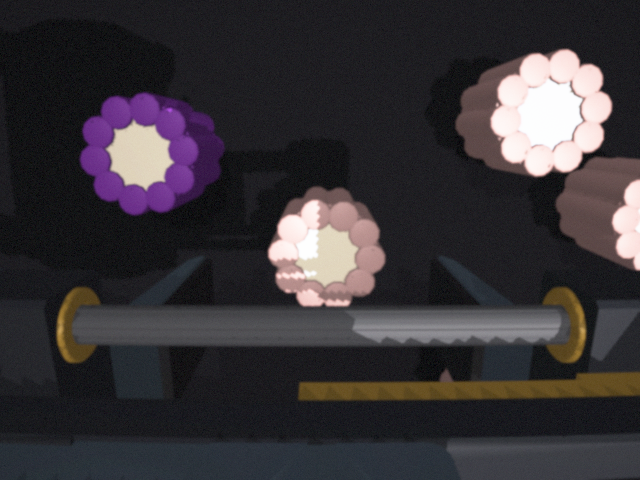

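The target candle is the pink one, centred at (327,250) between the fingers. Purple sits at (140,153) and isn't the target. Grasping now.

>>> {"op": "step_arm", "data": {"deltas": [[[0,3,-30],[0,0,0]],[[0,3,-60],[0,0,0]],[[0,3,-80],[0,0,0]],[[0,3,-80],[0,0,0]],[[0,3,-80],[0,0,0]]]}}

```text
clock: 16.63
position: [0.4351, 0.2654, 0.0314]
orientation: [0.516, 0.856, -0.0, -0.0]
wrist_force: [0.3, -0.4, 1.0]
grip_width: 0.091
grasp_force: 0.0
```

>>> {"op": "step_arm", "data": {"deltas": [[[0,0,0],[0,0,0]],[[0,0,0],[0,0,0]],[[0,0,0],[0,0,0]],[[0,0,0],[0,0,0]],[[0,0,0],[0,0,0]],[[0,0,0],[0,0,0]],[[0,0,0],[0,0,0]]], "jaw": 255, "newtons": 40}}

```text
clock: 17.22
position: [0.4354, 0.2664, 0.0317]
orientation: [0.516, 0.857, 0.001, 0.0]
wrist_force: [-0.9, -1.1, 12.7]
grip_width: 0.0631
grasp_force: 40.0
```

>>> {"op": "step_arm", "data": {"deltas": [[[0,0,15],[0,0,0]],[[0,0,35],[0,0,0]],[[0,0,55],[0,0,0]],[[0,0,60],[0,0,0]],[[0,0,60],[0,0,0]]]}}

```text
clock: 17.63
position: [0.4355, 0.2665, 0.092]
orientation: [0.516, 0.857, 0.001, 0.001]
wrist_force: [1.7, 0.6, -3.3]
grip_width: 0.0635
grasp_force: 40.0
```

>>> {"op": "step_arm", "data": {"deltas": [[[-15,-30,0],[0,0,0]],[[-30,-60,0],[0,0,0]],[[-45,-90,0],[0,0,0]],[[-60,-120,0],[0,0,0]],[[-75,-150,0],[0,0,0]],[[-90,-180,0],[0,0,0]],[[-102,-207,0],[0,0,0]],[[-102,-207,0],[0,0,0]],[[-102,-207,0],[0,0,0]]]}}

```text
clock: 18.38
position: [0.3318, 0.0582, 0.0903]
orientation: [0.517, 0.856, -0.0, -0.001]
wrist_force: [0.2, -0.0, -1.5]
grip_width: 0.0635
grasp_force: 40.0
```

>>> {"op": "step_arm", "data": {"deltas": [[[0,0,-20],[0,0,0]],[[0,0,-35],[0,0,0]],[[0,0,-40],[0,0,0]],[[0,0,-44],[0,0,0]],[[0,0,-46],[0,0,0]],[[0,0,-46],[0,0,0]]]}}

```text
clock: 18.88
position: [0.3329, 0.0594, 0.0448]
orientation: [0.516, 0.857, -0.0, -0.0]
wrist_force: [-0.1, 0.6, -2.6]
grip_width: 0.0632
grasp_force: 40.0
```

>>> {"op": "step_arm", "data": {"deltas": [[[0,0,0],[0,0,0]],[[0,0,0],[0,0,0]],[[0,0,0],[0,0,0]],[[0,0,0],[0,0,0]],[[0,0,30],[0,0,0]],[[0,0,60],[0,0,0]],[[0,0,85],[0,0,0]],[[30,20,90],[0,0,0]],[[60,40,90],[0,0,0]],[[90,60,90],[0,0,0]],[[120,80,90],[0,0,0]],[[150,100,90],[0,0,0]]], "jaw": 0}}

```text
clock: 19.88
position: [0.484, 0.1604, 0.1353]
orientation: [0.516, 0.857, 0.0, 0.0]
wrist_force: [0.4, -1.4, 1.7]
grip_width: 0.0913
grasp_force: 0.0
```

>>> {"op": "step_arm", "data": {"deltas": [[[35,20,0],[0,0,0]],[[70,40,-15],[0,0,0]],[[105,66,-25],[0,0,0]],[[105,66,-25],[0,0,0]],[[105,66,-25],[0,0,0]]]}}

```text
clock: 20.3
position: [0.5887, 0.2262, 0.1088]
orientation: [0.516, 0.857, -0.0, -0.0]
wrist_force: [-1.2, -0.3, -0.2]
grip_width: 0.0914
grasp_force: 0.0
```

```bash
python3 - <<'E'
from h import *
s=robot.observe();print(s["position"],s["orientation"].round(3),s["grip_width"],s["q"].round(2))
f=grab("top","top4")
[print("pink",c.round(1),s[4],onplane(f,*c,.06).round(4),onplane(f,*c,.072).round(4)) for c,s in candles(f)]
f=grab("wrist","w5")
print(proj(f,[.5872,.225,.06]))
[print("w",c.round(1),s[2:],onplane(f,*c,.06).round(4)) for c,s in bright(f,150,800,30000)]
[print("p",c.round(1),s[2:],onplane(f,*c,.06).round(4)) for c,s in candles(f)]
E
```

```text
[0.58874475 0.22621433 0.10877798] [ 0.516  0.857 -0.    -0.   ] 0.09135803966264279 [ 0.27  0.61  1.44  0.    1.09 -0.22]
pink [297.4 104.2] 170 [0.8586 0.0595 0.06  ] [0.8546 0.0594 0.072 ]
pink [301.9 349.1] 476 [0.3316 0.0576 0.06  ] [0.3328 0.0575 0.072 ]
[321.33123358 259.85794628]
w [469.2  30.1] [ 132   73 7226] [0.5962 0.3599 0.06  ]
w [324.1 258.2] [ 116  103 9185] [0.5881 0.2265 0.06  ]
w [458.3 327.1] [ 218   29 5012] [0.6737 0.2263 0.06  ]
p [10.3  7.1] [ 24  18 347] [0.3933 0.2669 0.06  ]
p [428.3  52.1] [ 151   86 3137] [0.5839 0.3418 0.06  ]
p [332.2 250.6] [ 119  118 6241] [0.5899 0.2323 0.06  ]
```

The first candle is standing at (0.333, 0.058) as planned. The next one is centred under the gripper.

>>> {"op": "step_arm", "data": {"deltas": [[[0,0,-30],[0,0,0]],[[0,0,-60],[0,0,0]],[[0,0,-78],[0,0,0]],[[0,0,-78],[0,0,0]],[[0,0,-78],[0,0,0]]]}}

```text
clock: 20.82
position: [0.5868, 0.2244, 0.0323]
orientation: [0.516, 0.856, -0.001, -0.0]
wrist_force: [0.1, 0.6, -0.4]
grip_width: 0.0913
grasp_force: 0.0
```

>>> {"op": "step_arm", "data": {"deltas": [[[0,0,0],[0,0,0]],[[0,0,0],[0,0,0]],[[0,0,0],[0,0,0]],[[0,0,0],[0,0,0]],[[0,0,0],[0,0,0]],[[0,0,0],[0,0,0]],[[0,0,0],[0,0,0]]], "jaw": 255}}

```text
clock: 21.4
position: [0.5885, 0.2254, 0.0329]
orientation: [0.516, 0.857, 0.001, 0.001]
wrist_force: [-0.1, 0.0, 9.0]
grip_width: 0.0634
grasp_force: 40.0
```

>>> {"op": "step_arm", "data": {"deltas": [[[0,0,15],[0,0,0]],[[0,0,35],[0,0,0]],[[0,0,55],[0,0,0]],[[0,0,60],[0,0,0]],[[0,0,60],[0,0,0]]]}}

```text
clock: 21.82
position: [0.5886, 0.2254, 0.0932]
orientation: [0.516, 0.857, 0.001, 0.001]
wrist_force: [-0.1, -0.3, -3.1]
grip_width: 0.0632
grasp_force: 40.0
```

>>> {"op": "step_arm", "data": {"deltas": [[[-18,-30,0],[0,0,0]],[[-36,-60,0],[0,0,0]],[[-55,-90,0],[0,0,0]],[[-73,-120,0],[0,0,0]],[[-91,-150,0],[0,0,0]],[[-110,-180,0],[0,0,0]],[[-128,-210,0],[0,0,0]],[[-146,-240,0],[0,0,0]],[[-164,-270,0],[0,0,0]],[[-184,-303,0],[0,0,0]],[[-184,-303,0],[0,0,0]],[[-184,-303,0],[0,0,0]]]}}

```text
clock: 22.82
position: [0.4024, -0.0791, 0.0912]
orientation: [0.518, 0.856, -0.0, -0.001]
wrist_force: [-0.3, 0.8, -2.3]
grip_width: 0.0637
grasp_force: 40.0
```

>>> {"op": "step_arm", "data": {"deltas": [[[0,0,-20],[0,0,0]],[[0,0,-35],[0,0,0]],[[0,0,-40],[0,0,0]],[[0,0,-43],[0,0,0]],[[0,0,-45],[0,0,0]],[[0,0,-45],[0,0,0]]]}}

```text
clock: 23.32
position: [0.404, -0.0775, 0.0469]
orientation: [0.516, 0.857, -0.0, -0.0]
wrist_force: [0.4, 0.5, -3.1]
grip_width: 0.0633
grasp_force: 40.0
```

>>> {"op": "step_arm", "data": {"deltas": [[[0,0,-1],[0,0,0]],[[0,0,-1],[0,0,0]],[[0,0,-1],[0,0,0]],[[0,0,-1],[0,0,0]],[[0,0,30],[0,0,0]],[[0,0,60],[0,0,0]],[[0,0,90],[0,0,0]],[[10,40,100],[0,0,7]],[[18,80,100],[0,0,14]],[[26,120,100],[0,0,21]],[[34,160,100],[0,0,28]],[[42,200,100],[0,0,35]]], "jaw": 0}}

```text
clock: 24.32
position: [0.4458, 0.1241, 0.1474]
orientation: [0.232, 0.973, 0.0, 0.0]
wrist_force: [1.3, 0.2, -0.4]
grip_width: 0.0913
grasp_force: 0.0
```

>>> {"op": "step_arm", "data": {"deltas": [[[8,40,0],[0,0,7]],[[16,80,0],[0,0,14]],[[24,120,0],[0,0,18]],[[32,160,0],[0,0,18]],[[40,200,0],[0,0,18]],[[48,240,-15],[0,0,18]],[[54,262,-30],[0,0,18]],[[54,262,-35],[0,0,18]],[[54,262,-35],[0,0,18]]]}}

```text
clock: 25.07
position: [0.4988, 0.3846, 0.1102]
orientation: [0.079, 0.997, -0.001, -0.001]
wrist_force: [-0.5, -0.9, 0.5]
grip_width: 0.0911
grasp_force: 0.0
```

```bash
python3 - <<'E'
from h import *
s=robot.observe();print(s["position"],s["orientation"].round(3),s["grip_width"],s["q"].round(2))
f=grab("top","top5")
[print("pink",c.round(1),s[4],onplane(f,*c,.06).round(4),onplane(f,*c,.072).round(4)) for c,s in candles(f)]
f=grab("wrist","w6")
print(proj(f,[.4998,.385,.06]))
[print("w",c.round(1),s[2:],onplane(f,*c,.06).round(4)) for c,s in bright(f,150,800,30000)]
E
```

```text
[0.49880886 0.38464259 0.11024389] [ 0.079  0.997 -0.001 -0.001] 0.09108177549158099 [ 0.56  0.61  1.44 -0.    1.09 -0.85]
pink [298.7 103.9] 208 [0.8592 0.0567 0.06  ] [0.8553 0.0567 0.072 ]
pink [153.8 229.7] 524 [0.5888 0.3702 0.06  ] [0.5875 0.3671 0.072 ]
pink [364.3 314.1] 445 [ 0.4026 -0.0755  0.06  ] [ 0.4031 -0.0743  0.072 ]
pink [301.6 348.3] 421 [0.3332 0.0582 0.06  ] [0.3344 0.0581 0.072 ]
pink [202.1 354.8] 499 [0.323  0.2676 0.06  ] [0.3243 0.2654 0.072 ]
[326.05474722 261.40455518]
w [404.3  12.7] [  97   32 2170] [0.3828 0.4414 0.06  ]
w [326.7 257.9] [ 117  111 9486] [0.4979 0.3857 0.06  ]
w [317.5 377.4] [  90   54 1783] [0.5688 0.3692 0.06  ]
```

View pics/w6.png

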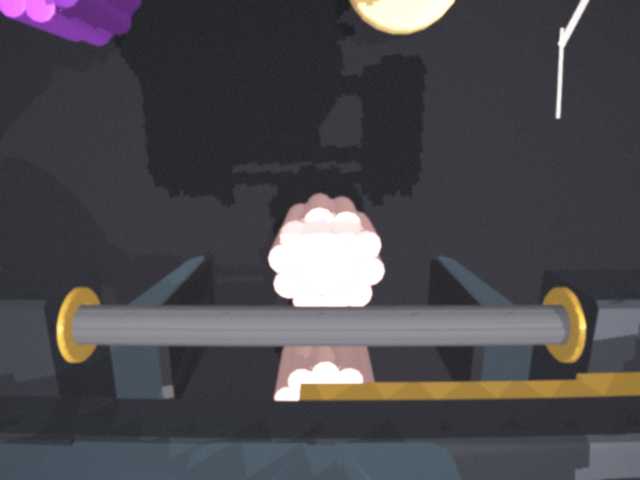

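Candle three is centred at (326,258). Its neighbour at (325,380) lies clear of both fingers.

>>> {"op": "step_arm", "data": {"deltas": [[[0,0,-30],[0,0,0]],[[0,0,-60],[0,0,0]],[[0,0,-78],[0,0,0]],[[0,0,-78],[0,0,0]],[[0,0,-78],[0,0,0]]]}}

```text
clock: 25.58
position: [0.4999, 0.3832, 0.0345]
orientation: [0.08, 0.997, -0.0, -0.0]
wrist_force: [-0.2, -0.5, -0.9]
grip_width: 0.091
grasp_force: 0.0
```

>>> {"op": "step_arm", "data": {"deltas": [[[0,0,0],[0,0,0]],[[0,0,0],[0,0,0]],[[0,0,0],[0,0,0]],[[0,0,0],[0,0,0]],[[0,0,0],[0,0,0]],[[0,0,0],[0,0,0]],[[0,0,0],[0,0,0]]], "jaw": 255}}

```text
clock: 26.17
position: [0.5004, 0.3847, 0.035]
orientation: [0.079, 0.997, 0.001, 0.001]
wrist_force: [-1.3, 0.4, 8.7]
grip_width: 0.0634
grasp_force: 40.0
```

>>> {"op": "step_arm", "data": {"deltas": [[[0,0,15],[0,0,0]],[[0,0,35],[0,0,0]],[[0,0,55],[0,0,0]],[[0,0,75],[0,0,0]],[[0,0,80],[0,0,0]],[[0,0,80],[0,0,0]]]}}

```text
clock: 26.67
position: [0.5004, 0.3845, 0.1152]
orientation: [0.079, 0.997, 0.001, 0.001]
wrist_force: [0.7, 0.8, -3.3]
grip_width: 0.0634
grasp_force: 40.0
```

>>> {"op": "step_arm", "data": {"deltas": [[[-12,-35,0],[0,0,-6]],[[-24,-70,0],[0,0,-12]],[[-36,-105,0],[0,0,-18]],[[-48,-140,0],[0,0,-24]],[[-60,-175,0],[0,0,-30]],[[-72,-210,0],[0,0,-36]],[[-84,-245,0],[0,0,-42]],[[-96,-280,0],[0,0,-48]],[[-108,-315,0],[0,0,-53]],[[-120,-350,0],[0,0,-53]],[[-132,-385,0],[0,0,-53]],[[-132,-393,0],[0,0,-53]]]}}

```text
clock: 27.67
position: [0.3647, -0.0119, 0.113]
orientation: [0.517, 0.856, -0.001, -0.001]
wrist_force: [-0.5, 0.7, -1.9]
grip_width: 0.0632
grasp_force: 40.0
```

>>> {"op": "step_arm", "data": {"deltas": [[[0,0,0],[0,0,0]],[[0,0,0],[0,0,0]],[[0,0,0],[0,0,0]]]}}

```text
clock: 27.92
position: [0.3678, -0.0082, 0.1135]
orientation: [0.516, 0.857, -0.0, -0.0]
wrist_force: [0.1, -0.3, -3.4]
grip_width: 0.0633
grasp_force: 40.0
```

```bash
python3 - <<'E'
from h import *
s=robot.observe();print(s["position"],s["orientation"].round(3),s["grip_width"],s["grasp_force"])
grab("side","s7")
f=grab("wrist","w7");cv2.imwrite("pics/c7.png",cv2.hconcat([cv2.resize(cv2.imread("pics/w7.png"),(400,300)),cv2.imread("pics/s7.png")[180:480,200:600]]))
E
```

```text
[ 0.36781619 -0.0082036   0.11353705] [ 0.516  0.857 -0.    -0.   ] 0.06332712759996373 39.99790906906128
```

View pics/c7.png

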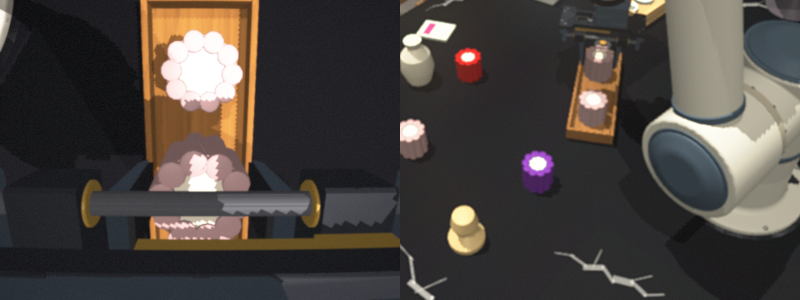

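The held candle is centred over the tray's middle, and the free-end candle is standing at (202,70). I'm lowering it now.

>>> {"op": "step_arm", "data": {"deltas": [[[0,0,-25],[0,0,0]],[[0,0,-45],[0,0,0]],[[0,0,-55],[0,0,0]],[[0,0,-60],[0,0,0]],[[0,0,-63],[0,0,0]],[[0,0,-65],[0,0,0]],[[0,0,-65],[0,0,0]]]}}

```text
clock: 28.6
position: [0.3681, -0.0086, 0.049]
orientation: [0.516, 0.857, 0.0, 0.0]
wrist_force: [-0.0, -0.4, -2.7]
grip_width: 0.0634
grasp_force: 40.0
```

>>> {"op": "step_arm", "data": {"deltas": [[[0,0,0],[0,0,0]],[[0,0,0],[0,0,0]],[[0,0,0],[0,0,0]],[[0,0,0],[0,0,0]],[[0,0,30],[0,0,0]],[[0,0,60],[0,0,0]],[[0,0,100],[0,0,0]],[[0,0,130],[0,0,0]],[[0,0,130],[0,0,0]]], "jaw": 0}}

```text
clock: 29.35
position: [0.3702, -0.0093, 0.1837]
orientation: [0.516, 0.857, 0.001, 0.004]
wrist_force: [1.5, -0.6, 0.5]
grip_width: 0.091
grasp_force: 0.0
```

Third candle released. Now the return push, from the robot's side, about 10 cm out from the hinge where the arm can reach.

>>> {"op": "step_arm", "data": {"deltas": [[[-18,-35,0],[0,0,0]],[[-36,-70,0],[0,0,0]],[[-48,-102,0],[0,0,0]],[[-48,-102,0],[0,0,0]],[[-48,-102,0],[0,0,0]],[[-48,-102,0],[0,0,0]]], "jaw": 255}}

```text
clock: 29.85
position: [0.3197, -0.1108, 0.1788]
orientation: [0.517, 0.856, 0.0, -0.0]
wrist_force: [-0.3, 0.7, 0.1]
grip_width: 0.0541
grasp_force: 0.0
```

>>> {"op": "step_arm", "data": {"deltas": [[[0,0,-40],[0,0,0]],[[0,0,-80],[0,0,0]],[[0,0,-120],[0,0,0]],[[0,0,-145],[0,0,0]],[[0,0,-156],[0,0,0]],[[0,0,-156],[0,0,0]],[[0,0,-156],[0,0,0]]]}}

```text
clock: 30.43
position: [0.3197, -0.1097, 0.0227]
orientation: [0.515, 0.857, -0.0, -0.001]
wrist_force: [-0.7, 0.5, 1.1]
grip_width: 0.0076
grasp_force: 0.0
```

```bash
python3 - <<'E'
from h import *
s=robot.observe();print(s["position"],s["grip_width"],s["wrist_force"])
f=grab("top","top8")
[print("pink",c.round(1),s[4],onplane(f,*c,.06).round(4),onplane(f,*c,.072).round(4)) for c,s in candles(f)]
h=np.array([443,-159.])
def P(a,off,L=100): a=np.radians(a); return h+L*np.array([np.cos(a),np.sin(a)])-off*np.array([np.sin(a),-np.cos(a)])
p0=s["position"][:2]*1000
for a in np.arange(118,66,-3): print(a,a-118,(P(a,68)-p0).round(1))
E
```

```text
[ 0.31965883 -0.10972654  0.02265031] 0.007570985382188089 [-0.67279639  0.4548873   1.1405361 ]
pink [297.4 104.2] 170 [0.8586 0.0595 0.06  ] [0.8546 0.0594 0.072 ]
pink [153.6 229.8] 526 [0.5887 0.3706 0.06  ] [0.5874 0.3674 0.072 ]
pink [361.4 309.6] 288 [ 0.4122 -0.0695  0.06  ] [ 0.4126 -0.0684  0.072 ]
pink [202.  354.8] 507 [0.3229 0.2678 0.06  ] [0.3242 0.2656 0.072 ]
118 0 [16.4  7.1]
115 -3 [19.5 12.6]
112 -6 [22.8 18. ]
109 -9 [26.5 23.1]
106 -12 [30.4 28.1]
103 -15 [34.6 32.9]
100 -18 [39.  37.4]
97 -21 [43.7 41.7]
94 -24 [48.5 45.7]
91 -27 [53.6 49.5]
88 -30 [58.9 53. ]
85 -33 [64.3 56.3]
82 -36 [69.9 59.2]
79 -39 [75.7 61.9]
76 -42 [81.6 64.2]
73 -45 [87.5 66.2]
70 -48 [93.6 68. ]
67 -51 [99.8 69.3]
```

View pics/top8.png

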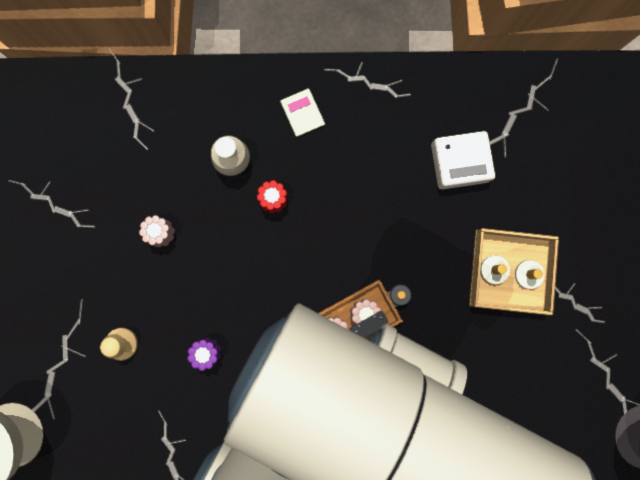

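Both lids sit in the crate at (496,270) and (531,275), the fourth candle remains at (154,230), and nothing else was disturbed. I'm pushing slowly, turning with the tray.

>>> {"op": "step_arm", "data": {"deltas": [[[5,2,0],[0,0,0]],[[11,4,0],[0,0,0]],[[16,7,0],[0,0,0]],[[17,8,0],[0,0,-1]],[[18,10,0],[0,0,-2]],[[19.5,12.6,0],[0,0,-3]],[[21,15,0],[0,0,-4.5]],[[22.8,18,0],[0,0,-6]],[[24.6,20.5,0],[0,0,-7.5]],[[26.5,23.1,0],[0,0,-9]],[[28.5,25.6,0],[0,0,-10.5]],[[30.4,28.1,0],[0,0,-12]]]}}

```text
clock: 31.48
position: [0.3498, -0.0824, 0.023]
orientation: [0.604, 0.797, -0.0, -0.0]
wrist_force: [-2.6, -2.7, 0.7]
grip_width: 0.0006
grasp_force: 1.7
```

>>> {"op": "step_arm", "data": {"deltas": [[[2.1,2.4,0],[0,0,-1.5]],[[4.2,4.8,0],[0,0,-3]],[[6.4,7,0],[0,0,-4.5]],[[8.6,9.3,0],[0,0,-6]],[[11,11.5,0],[0,0,-7.5]],[[13.3,13.6,0],[0,0,-9]],[[15.7,15.6,0],[0,0,-10.5]],[[18.1,17.6,0],[0,0,-12]],[[20.6,19.5,0],[0,0,-13.5]],[[23.2,21.4,0],[0,0,-15]],[[25.8,23.2,0],[0,0,-16.5]],[[28.5,24.9,0],[0,0,-18]]]}}

```text
clock: 32.48
position: [0.3774, -0.0572, 0.0229]
orientation: [0.721, 0.693, -0.001, -0.001]
wrist_force: [-5.4, 2.1, 2.1]
grip_width: 0.0003
grasp_force: 2.5
```

>>> {"op": "step_arm", "data": {"deltas": [[[2.7,1.7,0],[0,0,-1.5]],[[5.4,3.3,0],[0,0,-3]],[[8.2,4.8,0],[0,0,-4.5]],[[11,6.2,0],[0,0,-6]],[[13.9,7.6,0],[0,0,-7.5]],[[16.8,8.9,0],[0,0,-9]],[[18.7,9.6,0],[0,0,-10]]]}}

```text
clock: 33.07
position: [0.396, -0.0475, 0.0229]
orientation: [0.779, 0.628, -0.001, -0.001]
wrist_force: [-4.1, 5.2, 1.6]
grip_width: 0.0007
grasp_force: 2.7
```

>>> {"op": "step_arm", "data": {"deltas": [[[2,0.8,0],[0,0,-1]],[[4,1.5,0],[0,0,-2]],[[6,2.3,0],[0,0,-3]],[[8,3,0],[0,0,-4]],[[10,3.7,0],[0,0,-5]]]}}

```text
clock: 33.48
position: [0.4057, -0.0437, 0.0229]
orientation: [0.805, 0.593, -0.001, -0.001]
wrist_force: [-4.6, 5.7, 2.5]
grip_width: 0.0004
grasp_force: 3.0
```

>>> {"op": "step_arm", "data": {"deltas": [[[1,0.3,0],[0,0,-0.5]],[[2,0.6,0],[0,0,-1]],[[3,0.9,0],[0,0,-1]],[[4,1.2,0],[0,0,-1]],[[5,1.5,0],[0,0,-1]],[[5,1.5,0],[0,0,-1]]]}}

```text
clock: 33.98
position: [0.412, -0.0427, 0.0229]
orientation: [0.81, 0.587, -0.0, -0.0]
wrist_force: [-2.5, 3.7, -0.1]
grip_width: 0.0002
grasp_force: 2.1
```

>>> {"op": "step_arm", "data": {"deltas": [[[2,-0.2,0],[0,0,-0.5]],[[4,-0.4,0],[0,0,-1]],[[6,-0.6,0],[0,0,-1.5]],[[8,-0.8,0],[0,0,-2]],[[8,-0.8,0],[0,0,-2]]]}}

```text
clock: 34.4
position: [0.4171, -0.043, 0.0227]
orientation: [0.82, 0.572, -0.002, -0.002]
wrist_force: [-14.4, 4.9, 11.0]
grip_width: 0.0001
grasp_force: 8.4
```

```bash
python3 - <<'E'
from h import *
s=robot.observe();print(s["position"],s["orientation"].round(3),s["wrist_force"])
f=grab("top","top9")
[print("pink",c.round(1),s[4],onplane(f,*c,.06).round(4),onplane(f,*c,.072).round(4)) for c,s in candles(f)]
E
```

```text
[ 0.41711786 -0.04295036  0.02268012] [ 0.82   0.572 -0.002 -0.002] [-14.36771468   4.8622662   10.99734297]
pink [297.4 104.3] 171 [0.8585 0.0596 0.06  ] [0.8545 0.0594 0.072 ]
pink [153.6 229.8] 523 [0.5886 0.3706 0.06  ] [0.5873 0.3674 0.072 ]
pink [293.9 260.9] 408 [0.5175 0.0719 0.06  ] [0.5169 0.0717 0.072 ]
pink [325.6 267.7] 260 [0.5021 0.0048 0.06  ] [0.5017 0.0052 0.072 ]
```

>>> {"op": "step_arm", "data": {"deltas": [[[2,-0.5,0],[0,0,0]],[[4,-1,0],[0,0,0]],[[4,-1,0],[0,0,0]],[[4,-1,0],[0,0,0]]]}}

```text
clock: 34.78
position: [0.4173, -0.043, 0.0225]
orientation: [0.82, 0.573, -0.004, -0.005]
wrist_force: [-29.8, 8.7, 25.0]
grip_width: 0.0004
grasp_force: 16.5
```

>>> {"op": "step_arm", "data": {"deltas": [[[-10,2,0],[0,0,0]],[[-30,8,0],[0,0,0]],[[-45,12,0],[0,0,0]],[[-45,12,40],[0,0,0]],[[-45,12,80],[0,0,0]],[[-45,12,120],[0,0,0]],[[-45,-28,150],[0,0,0]],[[-45,-68,150],[0,0,0]],[[-45,-108,150],[0,0,0]],[[-45,-148,150],[0,0,0]],[[-45,-188,150],[0,0,0]],[[-45,-228,150],[0,0,0]]]}}

```text
clock: 35.78
position: [0.3792, -0.2757, 0.1734]
orientation: [0.82, 0.572, 0.0, 0.001]
wrist_force: [1.4, 0.3, -0.3]
grip_width: 0.0003
grasp_force: 0.0
```

```bash
python3 - <<'E'
from h import *
s=robot.observe();print(s["position"],s["wrist_force"])
f=grab("top","top10")
[print("pink",c.round(1),s[4],onplane(f,*c,.06).round(4),onplane(f,*c,.072).round(4)) for c,s in candles(f)]
grab("side","s10")
a=cv2.resize(cv2.imread("pics/top10.png")[170:390,100:420],(436,300));b=cv2.imread("pics/s10.png")[150:420,150:514];b=cv2.resize(b,(364,270));b=cv2.copyMakeBorder(b,0,30,0,0,0)
cv2.imwrite("pics/c10.png",cv2.hconcat([a,b]))
# tray angle: wood mask min-area rect, both times
for n in("top0","top10"):
    im=cv2.imread("pics/%s.png"%n)[:,:,::-1]; hsv=cv2.cvtColor(np.ascontiguousarray(im),cv2.COLOR_RGB2HSV)
    m=cv2.inRange(hsv,(8,110,60),(20,255,255)); m[:220]=0;m[330:]=0;m[:,:240]=0;m[:,400:]=0
    p=cv2.findNonZero(m); bx=cv2.boxPoints(cv2.minAreaRect(p)); w=[onplane(f,*q,.036) for q in bx]
    e=max(((w[i]-w[i-1]) for i in range(4)),key=np.linalg.norm); print(n,np.degrees(np.arctan2(e[1],e[0]))%180,[x[:2].round(3) for x in w])
E
```

```text
[ 0.37924892 -0.27567888  0.1733534 ] [ 1.38539197  0.29570087 -0.30574509]
pink [298.6 103.9] 207 [0.8592 0.0569 0.06  ] [0.8552 0.0568 0.072 ]
pink [153.9 229.9] 541 [0.5884 0.37   0.06  ] [0.5871 0.3668 0.072 ]
pink [294.  260.6] 403 [0.5181 0.0716 0.06  ] [0.5175 0.0713 0.072 ]
pink [328.3 271.2] 399 [ 0.4944 -0.0009  0.06  ] [ 4.941e-01 -4.000e-04  7.200e-02]
pink [361.7 282. ] 443 [ 0.4704 -0.0714  0.06  ] [ 0.4703 -0.0702  0.072 ]
pink [202.  354.8] 524 [0.323  0.2679 0.06  ] [0.3243 0.2657 0.072 ]
top0 72.63200973474387 [array([0.484, 0.156]), array([0.586, 0.125]), array([ 0.493, -0.173]), array([ 0.392, -0.14 ])]
top10 71.88140585458308 [array([0.489, 0.155]), array([0.589, 0.123]), array([ 0.493, -0.173]), array([ 0.393, -0.139])]
```

View pics/c10.png

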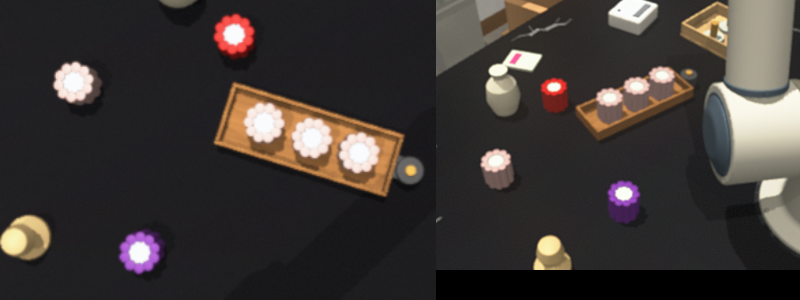

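The tray is against its rear stop: it didn't move under a 30 N push, and its angle of 71.9° matches the expected 72.1°. The three candles stand in it and the fourth is on the counter.

```bash
python3 -c "
from bench import robot
print(robot.hand_in())"
```

```text
the job is handed in; nothing more can be done
None
```

I handed the job in: both lids (only two were there) are in the crate, three candles stand in the tray pushed back to its rear stop, and the fourth candle is still on the counter; the printer, vase, finial and look-alikes weren't touched.

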